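Put the hand stamps away in reverse order

TASK

Put the four hand stamps away for the packer who sits opposite: lift each off its ink pad in the steel tray and stand it upright in the middle of a bay of the wooden rack, in reverse order, so that the stamp now furthest left, seen from the robot, ends in the rightmost bay, the second from left in the second from right, and so on. Set them down gently without dropping or toppling any, and leave the mug, the tape roll and the wooden block where they are.

Things in the scene. Friction and masses are not known exactly. Their poses are not given: they have to be found in the camera images.
- stamp_round: hand stamp with a round wooden base, 44 mm diameter x 14 mm high (rubber face below), and a turned wooden handle: 30 mm diameter from 36 to 65 mm above the underside, top at 74 mm. Loose, about 0.09 kg. Origin: centre of underside, z up. Starts upright on an ink pad, up to 5 mm off its centre, turned up to 0.5 rad from the tray. Grip the handle from above, TCP 52 mm above the origin.
- stamp_square: hand stamp with a square pale wooden base, 38 x 38 x 14 mm, and a slimmer, taller turned handle: 24 mm diameter from 36 to 69 mm above the underside, top at 78 mm. Loose, about 0.09 kg. Origin: centre of underside, z up. Starts upright on an ink pad, up to 5 mm off its centre, turned up to 0.5 rad from the tray. Grip the handle from above, TCP 52 mm above the origin.
- stamp_oblong: hand stamp with an oblong wooden base, 50 mm (its x) x 30 mm (its y) x 14 mm, and a turned wooden handle: 26 mm diameter from 36 to 65 mm above the underside, top at 74 mm. Loose, about 0.09 kg. Origin: centre of underside, z up. Starts upright on an ink pad, up to 5 mm off its centre, turned up to 0.5 rad from the tray. Grip the handle from above, TCP 52 mm above the origin.
- stamp_dater: date stamp: aluminium frame 40 (its x) x 44 (its y) x 30 mm high, rubber roller inside, and a straight black handle, 28 mm diameter from 30 to 70 mm above the underside, top at 76 mm. Loose, about 0.09 kg. Origin: centre of underside, z up. Starts upright on an ink pad, up to 5 mm off its centre, turned up to 0.5 rad from the tray. Grip the handle from above, TCP 52 mm above the origin.
- pad_round: identical dark ink pad in a steel tin, 66 x 66 x 12 mm with a black felt 2 mm proud (felt top 14 mm above the origin); origin: centre of its underside; fixed to the tray; at the start the round stamp stands on it
- pad_square: identical dark ink pad in a steel tin, 66 x 66 x 12 mm with a black felt 2 mm proud (felt top 14 mm above the origin); origin: centre of its underside; fixed to the tray; at the start the square stamp stands on it
- pad_oblong: identical dark ink pad in a steel tin, 66 x 66 x 12 mm with a black felt 2 mm proud (felt top 14 mm above the origin); origin: centre of its underside; fixed to the tray; at the start the oblong stamp stands on it
- pad_dater: identical dark ink pad in a steel tin, 66 x 66 x 12 mm with a black felt 2 mm proud (felt top 14 mm above the origin); origin: centre of its underside; fixed to the tray; at the start the date stamp stands on it
- tray: low grey steel tray, 92 mm (x) x 312 mm (y), fixed, 4 mm floor, 10 mm rims along its long sides, carrying a row of four ink pads centred at y = +112.5, +37.5, -37.5, -112.5 mm in its frame, in shuffled order. Origin: centre of underside; y runs along the row, to the robot's left, within 0.2 rad of world y.
- rack: empty wooden rack, 84 (x) x 312 (y) x 20 mm high, fixed, left or right of the tray; four open-topped bays centred at x = 0, y = +112.5, +37.5, -37.5, -112.5 mm in its frame, each 72 (x) by 63 mm (y) inside, floor 6 mm and wall tops 20 mm above the origin, 12 mm walls between. Origin: centre of underside; y runs along the row, to the robot's left, within 0.2 rad of world y.
- mug: bystander: white mug, 80 mm diameter, 92 mm high, loose, origin: centre of its underside
- tape: bystander: roll of white paper packing tape lying flat, 90 mm diameter, 40 mm high, loose, origin: centre of its underside
- block: bystander: dark wooden block, 50 x 95 x 38 mm, loose, origin: centre of its underside
There are look-alikes about, which are no part of the job. What is shaped like the stamp_square but red or turquoise is not meant.

How it is judged:
By the outcome, as a careful person would: the job done as asked, in the order asked, and still so for the second after the job is handed in, with the robot touching nothing.
It also fails if it takes over 106 s, if anything falls off the work surface, if the arm or the gripper's body presses on something with over 40 N, if the wrist force passes 120 N, or if a joint passes its speed limit or range.

ROBOT

A 6-joint arm with a two-finger parallel gripper is mounted at the origin on the work surface. World frame = base frame: x ahead of the robot, y to its left, z up, the work surface at z = 0. Lengths are in m, angles in degrees, forces in N, time in s.
With the tool pointing down it reaches from about 0.35 to 0.85 m from the base axis. Payload 8.1 kg.
Tool frame: the origin (TCP) lies between the finger pads, 19 mm behind the fingertips; this is the grasp point; z points along the fingers, y is the line along which they close (so a half turn about z gives the same grasp; the last joint's range is limited). The gripper opens to 85 mm and grips with 20 to 120 N. Pads are 22 mm wide; open, the fingers measure 114 mm over their backs; the gripper's body (76 mm by 85 mm) begins 54 mm behind the grasp point. The pads swing forward as they close: fully open they stand 13 mm farther back than shut.
Start: joints at [-80.982, 7.471, 85.268, -0, 87.261, -4.893], TCP at [0.144, -0.582, 0.25] pointing down, gripper open.
Joint ranges: [-169.43, 169.43], [-51.17, 129.36], [1.28, 143.12], [-76.62, 256.62], [0, 156.53], [-152.29, 152.29]. Speed limits (degrees/s): [136.94, 136.94, 159.86, 180, 180, 180].

INTERFACE

Orientations are given as [roll, pitch, yaw] about the fixed x, y, z axes, in that order (R = Rz(yaw) Ry(pitch) Rx(roll)).
In Python, from bench import get_obs, eyes, order gives the robot as it stands. The module is installed in compiled form; this text tells all that it offers.
- The arm moves only by the tool apply_moves, never from a script. Its argument "increments" is a list of rows, each a list of 3 entries, a list of its own where there are three numbers: the closure, from 0 (fully open) to 1 (shut), then the shift along the tool's x, y, z in mm, then the turn, a rotation vector about the tool's x, y, z in degrees. A call has 1 to 10 rows; each row is the pose to reach, as a shift and turn from the pose commanded when the call began, along the tool's axes at that moment; what a row does not reach only later rows make up. A row lasts 1/12 s, in which the tool goes at most 41.7 mm and 7.16 degrees, less where a joint would pass 70% of its speed; a pose out of reach is approached as far as the arm can. A call with a gripper value outside its range is refused whole. The fingers move at their own pace and stop on an object; "force" is the grip in N (left out, the last holds). Time passes only in rows, so rows that repeat a pose let the fingers close. It gives the time, the measured TCP pose, the force, the opening and the grip force at its end, in the units of the state.
- get_obs(): the state, without advancing time (a new reading comes with each control period).
- eyes.grab_frame(name): name is "scene" or "top"; returns a dict with "image" (384x512x3 uint8, blue, green, red), "fx", "fy", "cx", "cy" (pixels), "rvec" (rotation vector, rad) and "tvec" (3), from world to camera coordinates, as OpenCV has them. Camera axes: x right, y down, z forward; pixel columns grow to the right and rows downward; lengths in m; the calibration is good to about 2 mm. A picture is of the moment at which its call begins. There is no depth.
- order.job_done(): hands the job in; it is judged then, once.
Trained networks look in a picture, given as the dict that the camera call returned (one of the last four; its "shot" number tells which), for a name from the list of things; names that differ only in an ending like _2 or _b are one class to them, and where a whole thing is asked for, a point or a joint stands for the part that bears it (a point fixed in the world has none). Each returns a list of dicts, best first, with "score" (0 to 1); they miss things now and then, are a little off and sometimes report something else, mostly with a low value. They report only what shows in the picture. A call takes as long as a camera call. They do not tell look-alikes from the thing itself.
- eyes.regions_of(picture, label): "pixels" (384x512 bool, what is visible of it) and "at" ([column, row] in pixels, amid what is visible of it).
The state is a dict: "time": time; "joint_positions": joint angles; "qd": joint speeds; "tau": joint torques, N m; "tcp_pos": TCP position; "tool_rot": TCP orientation; "force": force on the tool from outside, world axes, zero at the start; "torque": the same for the moment, N m; "gripper_width": opening from 0.0 (shut) to 1.0 (fully open); "grip_force": force on a finger pad.
Only numpy, scipy, OpenCV 4.12 (cv2) and the standard library are available. Lean on these libraries where they do the work, as an engineer would, in place of code of your own. Each camera call takes 0.05 s, during which the arm holds its last target. There are 200 camera calls.

## Working session

There is one attempt and no reset: what is moved stays moved. The work goes in short steps, Python scripts to look and compute and a tool call to move; the robot and the scene stay as the last step left them, time stands still between calls to the robot, and variables do not carry over. Pictures are saved under pics/ and viewed, at most 14 in all, crops included, and the job is handed in when it is done.

Besides the shell and the picture viewer there is one more tool, called after ">>>" in YAML: its name, and indented under it one key for each argument. apply_moves: Moves the arm, as the interface text tells. Its arguments: {"type":"object","properties":{"increments":{"type":"array"},"force":{"type":"number"}},"required":["increments"]}

```bash
mkdir -p pics; cat > h.py <<'E'
import numpy as np, cv2
from bench import get_obs, eyes, order
def cam(p):
    R=cv2.Rodrigues(np.array(p["rvec"],float))[0]; t=np.array(p["tvec"],float).ravel()
    K=np.array([[p["fx"],0,p["cx"]],[0,p["fy"],p["cy"]],[0,0,1]]); return K,R,t
def ray(p,uv):
    K,R,t=cam(p); d=R.T@np.linalg.solve(K,[uv[0],uv[1],1]); return -R.T@t,d
def onz(p,uv,z):
    c,d=ray(p,uv); return c+d*(z-c[2])/d[2]
def proj(p,X):
    K,R,t=cam(p); q=(K@(R@np.atleast_2d(X).T+t[:,None])).T; return q[:,:2]/q[:,2:]
def tri(p1,u1,p2,u2):
    c1,d1=ray(p1,u1);c2,d2=ray(p2,u2)
    s=np.linalg.lstsq(np.c_[d1,-d2],c2-c1,rcond=None)[0]
    a=c1+s[0]*d1;b=c2+s[1]*d2; return (a+b)/2,np.linalg.norm(a-b)
E
cat > l.py <<'E'
from h import *
P={n:eyes.grab_frame(n) for n in("scene","top")}
for n,p in P.items():
    cv2.imwrite(f"pics/{n}0.png",p["image"]); K,R,t=cam(p); print(n,-R.T@t,p["fx"])
    for l in["stamp_round","stamp_square","stamp_oblong","stamp_dater","tray","rack","mug","tape","block","pad_round"]:
        for r in eyes.regions_of(p,l):
            if r["score"]>.2: print(n,l,round(r["score"],2),np.round(r["at"]),r["pixels"].sum(),np.round(onz(p,r["at"],.07),3))
o=get_obs();print(o["tcp_pos"],o["tool_rot"],o["time"])
E
python3 l.py; python3 -c "
import cv2
for n in('scene','top'): pass"
```

```text
scene [1.2096807  0.17808364 0.58776073] 385.75543663556266
scene stamp_round 0.79 [336. 184.] 456 [0.515 0.164 0.07 ]
scene stamp_round 0.25 [185. 174.] 3452 [ 0.585 -0.166  0.07 ]
scene stamp_square 0.91 [303. 180.] 376 [0.523 0.093 0.07 ]
scene stamp_square 0.81 [291. 221.] 506 [0.661 0.096 0.07 ]
scene stamp_square 0.79 [300. 151.] 246 [0.408 0.063 0.07 ]
scene stamp_square 0.52 [360. 206.] 450 [0.572 0.221 0.07 ]
scene stamp_oblong 0.95 [367. 192.] 467 [0.519 0.231 0.07 ]
scene stamp_dater 0.97 [402. 199.] 640 [0.523 0.304 0.07 ]
scene stamp_dater 0.66 [267. 249.] 1456 [0.745 0.071 0.07 ]
scene tray 0.87 [347. 208.] 1094 [0.588 0.196 0.07 ]
scene tray 0.63 [363. 288.] 2026 [0.779 0.243 0.07 ]
scene rack 0.97 [184. 176.] 3255 [ 0.594 -0.163  0.07 ]
scene mug 0.57 [113. 213.] 2404 [ 0.749 -0.244  0.07 ]
scene tape 0.72 [268. 249.] 1476 [0.745 0.072 0.07 ]
scene block 0.75 [365. 287.] 1951 [0.776 0.246 0.07 ]
scene block 0.56 [185. 175.] 3241 [ 0.589 -0.163  0.07 ]
scene pad_round 0.55 [331. 198.] 410 [0.565 0.161 0.07 ]
top [0.36627983 0.00960997 0.99174657] 355.1166098188482
top stamp_round 0.47 [196. 230.] 238 [0.479 0.163 0.07 ]
top stamp_square 0.67 [229. 228.] 177 [0.486 0.078 0.07 ]
top stamp_square 0.52 [227. 185.] 174 [0.6   0.089 0.07 ]
top stamp_square 0.51 [231. 276.] 204 [0.362 0.069 0.07 ]
top stamp_oblong 0.58 [206. 239.] 349 [0.456 0.137 0.07 ]
top stamp_oblong 0.55 [172. 226.] 257 [0.486 0.228 0.07 ]
top stamp_dater 0.68 [140. 230.] 279 [0.474 0.308 0.07 ]
top tray 0.59 [190. 238.] 1210 [0.456 0.179 0.07 ]
top rack 0.59 [333. 220.] 3482 [ 0.513 -0.194  0.07 ]
top mug 0.62 [353. 147.] 1079 [ 0.715 -0.254  0.07 ]
top tape 0.64 [236. 140.] 570 [0.73  0.069 0.07 ]
top block 0.85 [177. 146.] 639 [0.708 0.231 0.07 ]
top pad_round 0.68 [207. 236.] 242 [0.463 0.134 0.07 ]
[ 0.14426058 -0.58238568  0.24996816] [-1.79996868e+02 -5.99111453e-04  1.39086158e+01] 1.1
```

View pics/scene0.png

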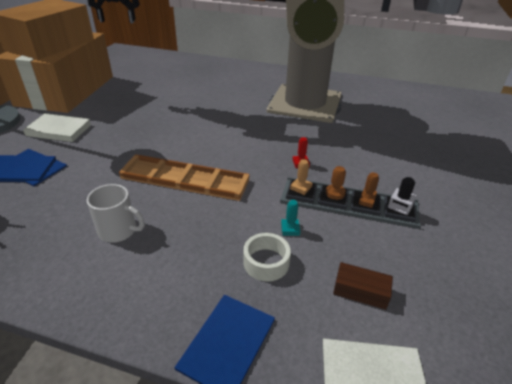

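View pics/top0.png

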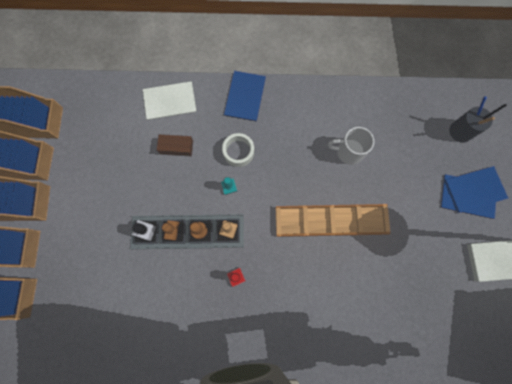

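Scene view: red (302,152) and turquoise (291,218) look-alikes stand off the tray. Tray from +y: dater (403,197), oblong (370,190), round (337,183), square (302,177). The rack is at (184,176) on the robot's right. Next I fit the models to the masks in both views.

```bash
cat > fit.py <<'E'
from h import *
from scipy.optimize import minimize
def box(a,b,z0,z1): return np.array([[sx*a/2,sy*b/2,z] for sx in(-1,1) for sy in(-1,1) for z in(z0,z1)])/1e3
def cyl(d,z0,z1):
    t=np.linspace(0,2*np.pi,24,endpoint=False)
    return np.array([[d/2*np.cos(a),d/2*np.sin(a),z] for a in t for z in(z0,z1)])/1e3
M={"stamp_round":[cyl(44,0,14),cyl(16,14,36),cyl(30,36,65),cyl(18,65,74)],
"stamp_square":[box(38,38,0,14),cyl(14,14,36),cyl(24,36,69),cyl(15,69,78)],
"stamp_oblong":[box(50,30,0,14),cyl(15,14,36),cyl(26,36,65),cyl(16,65,74)],
"stamp_dater":[box(40,44,0,30),cyl(28,30,70),cyl(20,70,76)],
"rack":[box(84,312,0,20)],"mug":[cyl(80,0,92)],"tape":[cyl(90,0,40)],"block":[box(50,95,0,38)]}
S=4
def sil(p,parts,q,shape=(384,512)):
    m=np.zeros((shape[0]*S,shape[1]*S),np.uint8); c,s=np.cos(q[3]),np.sin(q[3]); R=np.array([[c,-s,0],[s,c,0],[0,0,1]])
    for a in parts:
        uv=(proj(p,a@R.T+q[:3])+.5)*S
        cv2.fillConvexPoly(m,cv2.convexHull(np.round(uv).astype(np.int32)),255)
    return cv2.resize(m,shape[::-1],interpolation=cv2.INTER_AREA)/255.
def fit(views,name,q0,free=(0,1,2,3)):
    free=list(free); sc=np.array([.01,.01,.01,.15])[free]
    def f(v):
        q=np.array(q0,float); q[free]+=v*sc; e=0
        for p,m in views:
            r=sil(p,M[name],q); e+=1-np.minimum(r,m).sum()/np.maximum(r,m).sum()
        return e/len(views)
    best=None
    for k in range(3):
        v0=np.zeros(len(free)) if best is None else best.x
        s=np.vstack([v0]+[v0+(1 if k%2==0 else -.6)*e for e in np.eye(len(free))])
        best=minimize(f,v0,method="Nelder-Mead",options=dict(initial_simplex=s,xatol=.01,fatol=1e-4,maxiter=250))
    q=np.array(q0,float); q[free]+=best.x*sc; return q,best.fun
def near(p,l,X,R=25):
    u=proj(p,X)[0]; c=[r for r in eyes.regions_of(p,l) if np.hypot(*(np.array(r["at"])-u))<R]
    return c[0]["pixels"].astype(float) if c else None
E
cat > m.py <<'E'
from fit import *
P=[eyes.grab_frame(n) for n in("scene","top")]
G={"stamp_round":[.48,.15,.018,0],"stamp_square":[.49,.08,.018,0],"stamp_oblong":[.48,.225,.018,0],"stamp_dater":[.48,.3,.018,0],"rack":[.52,-.2,0,0]}
D=[cv2.resize(p["image"],None,fx=6,fy=6,interpolation=cv2.INTER_CUBIC) for p in P]
for n,g in G.items():
    V=[(p,near(p,n,np.array(g[:3])+[0,0,.03])) for p in P]; V=[v for v in V if v[1] is not None]
    print(n,len(V),end=" ")
    sol=[]
    for y0 in ([0,.4,-.4] if n!="stamp_round" else [0]): sol.append(fit(V,n,g[:3]+[y0]))
    q,e=min(sol,key=lambda s:s[1]); print(np.round(q,4),round(e,3),[ (round(s[0][3],2),round(s[1],3)) for s in sol])
    for i,p in enumerate(P):
        c,s=np.cos(q[3]),np.sin(q[3]);R=np.array([[c,-s,0],[s,c,0],[0,0,1]])
        for a in M[n]: 
            cv2.polylines(D[i],[cv2.convexHull(np.round((proj(p,a@R.T+q[:3])+.5)*6).astype(np.int32))],True,(0,255,0),1)
cv2.imwrite("pics/f_top.png",D[1][195*6:265*6,122*6:250*6]); cv2.imwrite("pics/f_sc.png",D[0][150*6:230*6,280*6:412*6+60][:, :800])
cv2.imwrite("pics/f_rack.png",D[1][185*6:255*6,265*6:397*6])
E
python3 m.py
```

```text
stamp_round 2 [ 0.483   0.1645  0.018  -0.0786] 0.102 [(np.float64(-0.08), np.float64(0.102))]
stamp_square 2 [ 0.4878  0.0836  0.0191 -0.2816] 0.092 [(np.float64(-0.28), np.float64(0.092)), (np.float64(1.28), np.float64(0.1)), (np.float64(-0.29), np.float64(0.093))]
stamp_oblong 2 [ 0.4827  0.2383  0.0202 -0.1096] 0.124 [(np.float64(-0.15), np.float64(0.125)), (np.float64(-0.11), np.float64(0.124)), (np.float64(-0.13), np.float64(0.125))]
stamp_dater 2 [ 0.4801  0.3109  0.0175 -0.3113] 0.064 [(np.float64(-0.31), np.float64(0.064)), (np.float64(-0.31), np.float64(0.064)), (np.float64(-0.32), np.float64(0.065))]
rack 2 [ 0.5217 -0.2025  0.0016  0.0437] 0.035 [(np.float64(0.04), np.float64(0.035)), (np.float64(0.04), np.float64(0.035)), (np.float64(0.04), np.float64(0.035))]
```

View pics/f_top.png

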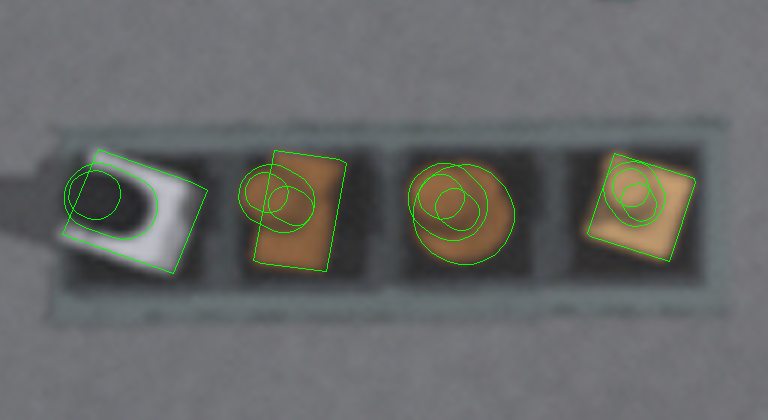

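View pics/f_sc.png

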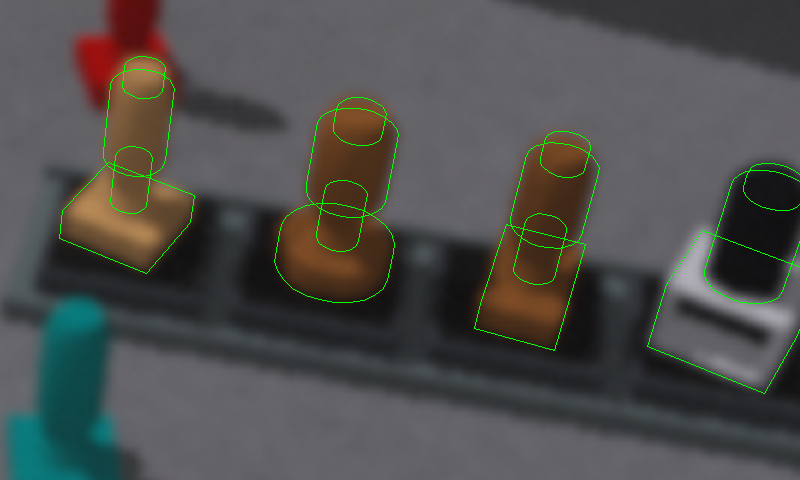

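View pics/f_rack.png

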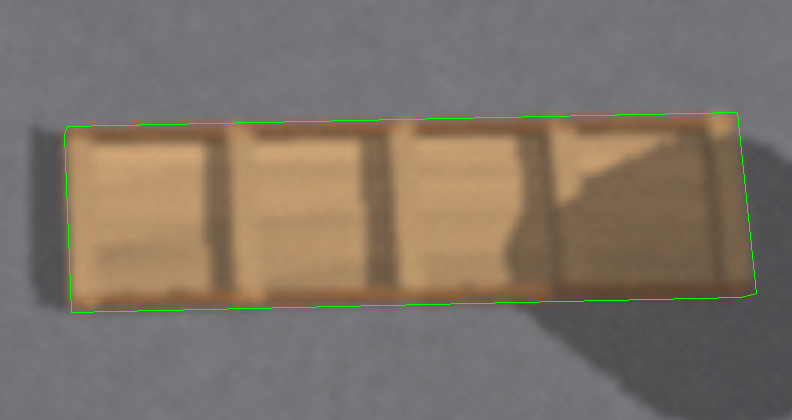

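The overlays match both pictures to within about a pixel. The stamps stand at z≈0.018 and the rack on the table at yaw 2.5°. Now moving: yaw 90°, so the fingers close along world x, clear of the neighbouring stamps.

>>> apply_moves:
  increments:
    - [0,[37,-20,0],[0,0,-7]]
    - [0,[75,-40,0],[0,0,-14]]
    - [0,[112,-59,0],[0,0,-21]]
    - [0,[150,-79,0],[0,0,-28]]
    - [0,[187,-99,0],[0,0,-35]]
    - [0,[224,-119,0],[0,0,-42]]
    - [0,[262,-139,0],[0,0,-49]]
    - [0,[299,-158,0],[0,0,-56]]
    - [0,[337,-178,0],[0,0,-63]]
    - [0,[374,-198,0],[0,0,-70]]
  force: 40

```text
time: 2.53
tcp_pos: [0.4562, -0.3031, 0.2503]
tool_rot: [180.0, 0.0, 84.3]
force: [0.2, 1.4, 0.1]
gripper_width: 1.002
grip_force: 0.0
```

>>> apply_moves:
  increments:
    - [0,[40,-2,0],[0,0,-3]]
    - [0,[80,-4,0],[0,0,-6.1]]
    - [0,[120,-6,0],[0,0,-6.1]]
    - [0,[160,-8,0],[0,0,-6.1]]
    - [0,[200,-10,0],[0,0,-6.1]]
    - [0,[240,-12,0],[0,0,-6.1]]
    - [0,[280,-14,0],[0,0,-6.1]]
    - [0,[320,-16,0],[0,0,-6.1]]
    - [0,[360,-18,0],[0,0,-6.1]]
    - [0,[360,-18,0],[0,0,-6.1]]

```text
time: 3.37
tcp_pos: [0.4749, 0.0616, 0.2503]
tool_rot: [180.0, -0.2, 90.4]
force: [0.4, -0.1, 1.3]
gripper_width: 1.0
grip_force: 0.0
```

>>> apply_moves:
  increments:
    - [0,[40,0,0],[0,0,0]]
    - [0,[80,0,0],[0,0,0]]
    - [0,[120,0,0],[0,0,0]]
    - [0,[160,0,0],[0,0,0]]
    - [0,[200,0,0],[0,0,0]]
    - [0,[240,0,0],[0,0,0]]
    - [0,[251,0,40],[0,0,0]]
    - [0,[251,0,80],[0,0,0]]
    - [0,[251,0,80],[0,0,0]]

```text
time: 4.12
tcp_pos: [0.4704, 0.3048, 0.1612]
tool_rot: [-179.3, 0.4, 90.1]
force: [-1.5, -0.1, -1.8]
gripper_width: 1.002
grip_force: 0.0
```

>>> apply_moves:
  increments:
    - [0,[0,0,0],[0,0,0]]
    - [0,[0,0,0],[0,0,0]]
    - [0,[0,0,0],[0,0,0]]

```text
time: 4.37
tcp_pos: [0.4769, 0.3063, 0.1734]
tool_rot: [179.8, -0.1, 89.9]
force: [-0.1, 0.0, -0.3]
gripper_width: 1.001
grip_force: 0.0
```

```bash
python3 -c "
from h import *
o=get_obs();print(o)
p=eyes.grab_frame('top');print(get_obs()['tcp_pos'])
print(proj(p,[o['tcp_pos']]))
"
```

```text
{'time': 4.3667, 'joint_positions': array([ 2.75286532e+01,  4.90474382e+00,  9.61290813e+01, -1.08931353e-03,
        7.87062517e+01,  2.75797074e+01]), 'qd': array([-0.13343732, -0.56844212, -0.13842896, -0.01630381, -0.44107051,
        0.00479797]), 'tau': array([ 2.86489511e-01, -5.11233008e+01, -4.68032277e+01,  1.80545182e-02,
        7.13207829e-02, -6.51094844e-03]), 'tcp_pos': array([0.47693343, 0.30630877, 0.17337633]), 'tool_rot': array([ 1.79769117e+02, -1.19391773e-01,  8.99493973e+01]), 'force': array([-0.1314422 ,  0.02186645, -0.25988763]), 'torque': array([-0.02300419,  0.05127312, -0.00509741]), 'grip_force': 0.0, 'gripper_width': 1.0007909648656665}
[0.47705567 0.30637115 0.17348874]
[[127.55155566 223.56055159]]
```

>>> apply_moves:
  increments:
    - [0,[4.6,3,0],[0,0,0]]
    - [0,[4.6,3,25],[0,0,0]]
    - [0,[4.6,3,45],[0,0,0]]
    - [0,[4.6,3,45],[0,0,0]]
    - [0,[4.6,3,45],[0,0,0]]
    - [0,[4.6,3,45],[0,0,0]]

```text
time: 4.92
tcp_pos: [0.4791, 0.3112, 0.1268]
tool_rot: [179.9, -0.1, 90.0]
force: [-0.2, -0.7, 0.7]
gripper_width: 1.0
grip_force: 0.0
```

>>> apply_moves:
  increments:
    - [0,[0,1,25],[0,0,0]]
    - [0,[0,1,45],[0,0,0]]
    - [0,[0,1,57],[0,0,0]]
    - [0,[0,1,57],[0,0,0]]
    - [0,[0,1,57],[0,0,0]]
    - [0,[0,1,57],[0,0,0]]

```text
time: 5.42
tcp_pos: [0.4801, 0.3114, 0.0698]
tool_rot: [179.9, -0.1, 90.0]
force: [0.3, 0.7, -0.2]
gripper_width: 0.997
grip_force: 0.0
```

```bash
cat > v.py <<'E'
from h import *
import sys
k=sys.argv[1]; X=np.array(eval(sys.argv[2]))
T=[]
for n in("scene","top"):
    p=eyes.grab_frame(n); u=proj(p,X)[0].astype(int); h=40
    y0,x0=max(u[1]-h,0),max(u[0]-50,0)
    T.append(cv2.resize(p["image"][y0:y0+80,x0:x0+100],(400,320),interpolation=cv2.INTER_CUBIC))
cv2.imwrite(f"pics/{k}.png",np.hstack(T))
E
python3 v.py g1 "[.48,.311,.06]"
```

```text
(no output)
```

View pics/g1.png

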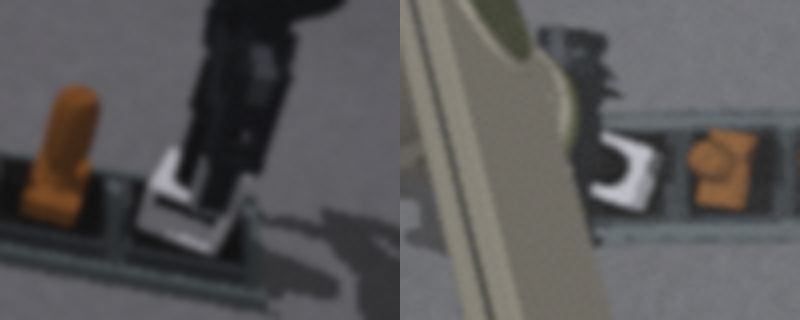

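The gripper straddles the dater's handle (scene crop 220,190) and is clear of the oblong stamp. Closing.

>>> apply_moves:
  increments:
    - [0.4,[0,0,0],[0,0,0]]
    - [0.6,[0,0,0],[0,0,0]]
    - [1,[0,0,0],[0,0,0]]
    - [1,[0,0,0],[0,0,0]]
    - [1,[0,0,0],[0,0,0]]
    - [1,[0,0,0],[0,0,0]]
    - [1,[0,0,0],[0,0,0]]
    - [1,[0,0,0],[0,0,0]]
  force: 40

```text
time: 6.18
tcp_pos: [0.4792, 0.3109, 0.0682]
tool_rot: [180.0, -0.0, 90.0]
force: [-1.0, 0.6, 3.3]
gripper_width: 0.317
grip_force: 39.6
```

>>> apply_moves:
  increments:
    - [1,[0,0,-8],[0,0,0]]
    - [1,[0,0,-25],[0,0,0]]
    - [1,[0,0,-50],[0,0,0]]
    - [1,[0,0,-80],[0,0,0]]
    - [1,[0,0,-110],[0,0,0]]
    - [1,[0,0,-130],[0,0,0]]
    - [1,[0,0,-130],[0,0,0]]

```text
time: 6.77
tcp_pos: [0.4817, 0.3121, 0.2046]
tool_rot: [179.5, -0.2, 90.0]
force: [1.6, 0.9, 0.1]
gripper_width: 0.315
grip_force: 39.4
```

>>> apply_moves:
  increments:
    - [1,[-10,1,0],[0,0,0]]
    - [1,[-30,3,0],[0,0,0]]
    - [1,[-60,5,0],[0,0,-3]]
    - [1,[-95,7,0],[0,0,-6]]
    - [1,[-130,10,0],[0,0,-9]]
    - [1,[-165,12,0],[0,0,-12]]
    - [1,[-200,15,0],[0,0,-15]]
    - [1,[-235,18,0],[0,0,-18]]
    - [1,[-270,20,0],[0,0,-20]]
    - [1,[-305,22,0],[0,0,-20]]

```text
time: 7.6
tcp_pos: [0.4995, 0.0036, 0.196]
tool_rot: [-179.8, -0.1, 110.1]
force: [0.3, 0.1, 0.5]
gripper_width: 0.313
grip_force: 39.4
```

>>> apply_moves:
  increments:
    - [1,[-34,-9,0],[0,0,0]]
    - [1,[-68,-19,0],[0,0,0]]
    - [1,[-102,-28,0],[0,0,0]]
    - [1,[-136,-38,0],[0,0,0]]
    - [1,[-170,-47,0],[0,0,0]]
    - [1,[-204,-57,0],[0,0,0]]
    - [1,[-240,-67,0],[0,0,0]]
    - [1,[-275,-76,0],[0,0,0]]
    - [1,[-300,-83,20],[0,0,0]]
    - [1,[-309,-86,50],[0,0,0]]

```text
time: 8.43
tcp_pos: [0.5263, -0.3194, 0.1494]
tool_rot: [179.9, 0.3, 109.8]
force: [0.5, -0.5, -0.6]
gripper_width: 0.316
grip_force: 39.4
```

>>> apply_moves:
  increments:
    - [1,[0,0,20],[0,0,0]]
    - [1,[0,0,30],[0,0,0]]
    - [1,[0,0,30],[0,0,0]]
    - [1,[0,0,30],[0,0,0]]
    - [1,[0,0,30],[0,0,0]]

```text
time: 8.85
tcp_pos: [0.5267, -0.314, 0.1194]
tool_rot: [179.9, 0.1, 110.0]
force: [0.4, -0.5, 0.2]
gripper_width: 0.316
grip_force: 39.4
```

>>> apply_moves:
  increments:
    - [1,[0,0,12],[0,0,0]]
    - [1,[-1,0,28],[0,0,0]]
    - [1,[-1,0,40],[0,0,0]]
    - [1,[-1,0,40],[0,0,0]]
    - [1,[-1,0,40],[0,0,0]]
    - [1,[-1,0,40],[0,0,0]]

```text
time: 9.35
tcp_pos: [0.5268, -0.315, 0.0786]
tool_rot: [180.0, 0.0, 110.0]
force: [-0.0, -0.2, -0.8]
gripper_width: 0.314
grip_force: 39.4
```

```bash
python3 v.py g2 "[.527,-.315,.03]"; python3 - <<'E'
from fit import *
o=get_obs();print(o["tcp_pos"],o["force"])
t=o["tcp_pos"]
P=[eyes.grab_frame(n) for n in("scene","top")]
V=[(p,near(p,"stamp_dater",t-[0,0,.03])) for p in P]
print([v[1].sum() if v[1] is not None else None for v in V])
E
```

```text
[ 0.52712135 -0.3152972   0.07913194] [-0.00167143  0.28286047 -0.91761061]
[np.float64(392.0), np.float64(174.0)]
```

View pics/g2.png

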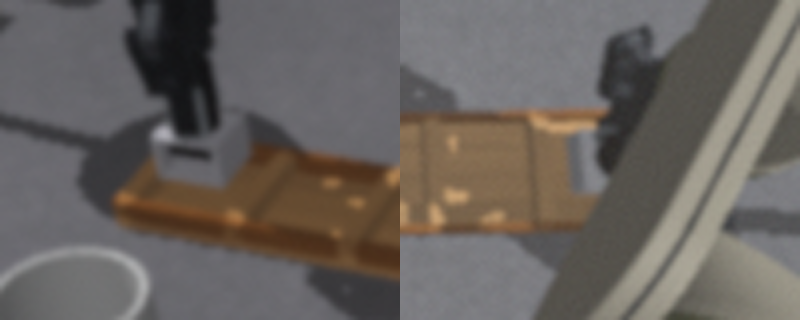

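The dater hangs square over the rightmost bay, about 20 mm up (scene crop 200,155). Lowering it gently.

>>> apply_moves:
  increments:
    - [1,[0,0,8],[0,0,0]]
    - [1,[0,0,15],[0,0,0]]
    - [1,[0,0,18],[0,0,0]]
    - [1,[0,0,20],[0,0,0]]
    - [1,[0,0,21],[0,0,0]]
    - [1,[0,0,21.5],[0,0,0]]
    - [1,[0,0,21.5],[0,0,0]]
    - [1,[0,0,21.5],[0,0,0]]
    - [1,[0,0,21.5],[0,0,0]]

```text
time: 10.4
tcp_pos: [0.5266, -0.315, 0.0566]
tool_rot: [180.0, 0.0, 110.0]
force: [-0.1, -0.4, -0.3]
gripper_width: 0.316
grip_force: 39.5
```

>>> apply_moves:
  increments:
    - [1,[0,0,0.7],[0,0,0]]
    - [1,[0,0,0.7],[0,0,0]]
    - [1,[0,0,1.4],[0,0,0]]
    - [1,[0,0,1.4],[0,0,0]]
    - [1,[0,0,1.4],[0,0,0]]

```text
time: 10.82
tcp_pos: [0.5267, -0.3152, 0.0562]
tool_rot: [180.0, 0.0, 110.0]
force: [-3.6, 2.5, 7.5]
gripper_width: 0.317
grip_force: 40.2
```

>>> apply_moves:
  increments:
    - [0.6,[0,0,0],[0,0,0]]
    - [0.5,[0,0,0],[0,0,0]]
    - [0.3,[0,0,0],[0,0,0]]
    - [0.3,[0,0,0],[0,0,0]]
    - [0.3,[0,0,-10],[0,0,0]]
    - [0.3,[0,0,-35],[0,0,0]]
    - [0.3,[0,0,-70],[0,0,0]]
    - [0.3,[0,0,-105],[0,0,0]]
    - [0.3,[0,0,-135],[0,0,0]]
    - [0.3,[0,0,-135],[0,0,0]]

```text
time: 11.65
tcp_pos: [0.5298, -0.3172, 0.1997]
tool_rot: [179.6, 0.6, 110.0]
force: [-0.4, -0.6, 1.4]
gripper_width: 0.702
grip_force: 0.0
```

>>> apply_moves:
  increments:
    - [0.3,[35,10,0],[0,0,3]]
    - [0.3,[70,19,0],[0,0,6]]
    - [0.3,[105,29,0],[0,0,9]]
    - [0.3,[140,39,0],[0,0,12]]
    - [0.3,[175,48,0],[0,0,15]]
    - [0.3,[210,58,0],[0,0,18]]
    - [0.3,[245,68,0],[0,0,20]]
    - [0.3,[280,77,0],[0,0,20]]
    - [0.3,[315,87,0],[0,0,20]]
    - [0.3,[315,87,0],[0,0,20]]

```text
time: 12.48
tcp_pos: [0.4997, 0.0164, 0.1907]
tool_rot: [180.0, -0.1, 90.3]
force: [-0.9, -0.1, 0.5]
gripper_width: 0.697
grip_force: 0.0
```

>>> apply_moves:
  increments:
    - [0.3,[36,-3,0],[0,0,0]]
    - [0.3,[72,-6,0],[0,0,0]]
    - [0.3,[108,-9,0],[0,0,0]]
    - [0.3,[144,-12,0],[0,0,0]]
    - [0.3,[180,-14,0],[0,0,0]]
    - [0.3,[210,-17,0],[0,0,0]]
    - [0.3,[228,-18,20],[0,0,0]]
    - [0.3,[228,-18,50],[0,0,0]]
    - [0.3,[228,-18,60],[0,0,0]]
    - [0.3,[228,-18,60],[0,0,0]]

```text
time: 13.32
tcp_pos: [0.4799, 0.2377, 0.1267]
tool_rot: [-179.6, 0.2, 90.0]
force: [-0.5, -0.7, -0.6]
gripper_width: 0.699
grip_force: 0.0
```

>>> apply_moves:
  increments:
    - [0.3,[0,0,0],[0,0,0]]
    - [0.3,[0,0,0],[0,0,0]]
    - [0.3,[0,0,0],[0,0,0]]

```text
time: 13.57
tcp_pos: [0.4837, 0.2386, 0.1321]
tool_rot: [179.8, -0.1, 89.9]
force: [-0.1, 0.3, 0.2]
gripper_width: 0.701
grip_force: 0.0
```

>>> apply_moves:
  increments:
    - [0.3,[0,-1,20],[0,0,0]]
    - [0.3,[0,-1,45],[0,0,0]]
    - [0.3,[0,-1,61],[0,0,0]]
    - [0.3,[0,-1,61],[0,0,0]]
    - [0.3,[0,-1,61],[0,0,0]]
    - [0.3,[0,-1,61],[0,0,0]]

```text
time: 14.07
tcp_pos: [0.4827, 0.2391, 0.0711]
tool_rot: [179.9, -0.1, 90.0]
force: [-0.4, 0.5, -0.2]
gripper_width: 0.704
grip_force: 0.0
```

>>> apply_moves:
  increments:
    - [0.5,[0,0,0],[0,0,0]]
    - [0.6,[0,0,0],[0,0,0]]
    - [1,[0,0,0],[0,0,0]]
    - [1,[0,0,0],[0,0,0]]
    - [1,[0,0,0],[0,0,0]]
    - [1,[0,0,0],[0,0,0]]
    - [1,[0,0,0],[0,0,0]]

```text
time: 14.65
tcp_pos: [0.4823, 0.2392, 0.0705]
tool_rot: [179.9, -0.0, 90.0]
force: [-1.2, -1.2, 6.5]
gripper_width: 0.292
grip_force: 39.2
```

>>> apply_moves:
  increments:
    - [1,[0,0,-8],[0,0,0]]
    - [1,[0,0,-25],[0,0,0]]
    - [1,[0,0,-50],[0,0,0]]
    - [1,[0,0,-80],[0,0,0]]
    - [1,[0,0,-110],[0,0,0]]
    - [1,[0,0,-130],[0,0,0]]
    - [1,[-15,1,-130],[0,0,0]]
    - [1,[-40,3,-130],[0,0,0]]
    - [1,[-75,6,-130],[0,0,0]]
    - [1,[-110,9,-130],[0,0,0]]

```text
time: 15.48
tcp_pos: [0.4901, 0.1283, 0.1997]
tool_rot: [180.0, -0.0, 90.1]
force: [0.4, -0.5, -1.1]
gripper_width: 0.292
grip_force: 39.4
```

>>> apply_moves:
  increments:
    - [1,[-35,3,0],[0,0,-2]]
    - [1,[-70,6,0],[0,0,-4]]
    - [1,[-105,9,0],[0,0,-6]]
    - [1,[-140,12,0],[0,0,-8]]
    - [1,[-175,15,0],[0,0,-9]]
    - [1,[-210,18,0],[0,0,-9]]
    - [1,[-245,21,0],[0,0,-9]]
    - [1,[-280,24,0],[0,0,-9]]
    - [1,[-315,27,0],[0,0,-9]]
    - [1,[-345,30,0],[0,0,-9]]

```text
time: 16.32
tcp_pos: [0.5201, -0.2184, 0.1996]
tool_rot: [180.0, 0.0, 99.0]
force: [0.4, -0.2, -1.0]
gripper_width: 0.29
grip_force: 39.4
```

>>> apply_moves:
  increments:
    - [1,[-15,0,10],[0,0,0]]
    - [1,[-23,-2,35],[0,0,0]]
    - [1,[-23,-2,65],[0,0,0]]
    - [1,[-23,-2,85],[0,0,0]]
    - [1,[-23,-2,85],[0,0,0]]
    - [1,[-23,-2,85],[0,0,0]]
    - [1,[-23,-2,85],[0,0,0]]

```text
time: 16.9
tcp_pos: [0.5228, -0.2394, 0.1159]
tool_rot: [179.9, 0.1, 99.0]
force: [0.2, 0.3, -0.5]
gripper_width: 0.288
grip_force: 39.5
```

>>> apply_moves:
  increments:
    - [1,[0,0,15],[0,0,0]]
    - [1,[0,0,32],[0,0,0]]
    - [1,[-1,0,45],[0,0,0]]
    - [1,[-1,0,51],[0,0,0]]
    - [1,[-1,0,54],[0,0,0]]
    - [1,[-1,0,56],[0,0,0]]
    - [1,[-1,0,56.5],[0,0,0]]
    - [1,[-1,0,56.5],[0,0,0]]
    - [1,[-1,0,56.5],[0,0,0]]
    - [1,[-1,0,56.5],[0,0,0]]

```text
time: 17.73
tcp_pos: [0.5228, -0.2405, 0.0585]
tool_rot: [179.9, 0.1, 99.0]
force: [-1.0, -0.5, 3.4]
gripper_width: 0.293
grip_force: 39.9
```

```bash
python3 v.py g3 "[.525,-.265,.03]"
```

```text
(no output)
```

View pics/g3.png

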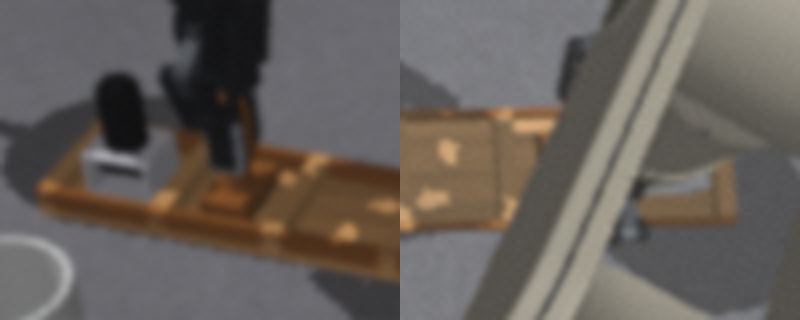

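The dater stands upright in the rightmost bay (125,125) and the oblong has just touched the floor of the next one (235,190). Releasing.

>>> apply_moves:
  increments:
    - [0.6,[0,0,0.5],[0,0,0]]
    - [0.5,[0,0,0.5],[0,0,0]]
    - [0.3,[0,0,0],[0,0,0]]
    - [0.3,[0,0,0],[0,0,0]]
    - [0.3,[0,0,-10],[0,0,0]]
    - [0.3,[0,0,-35],[0,0,0]]
    - [0.3,[0,0,-70],[0,0,0]]
    - [0.3,[0,0,-105],[0,0,0]]
    - [0.3,[0,0,-135],[0,0,0]]
    - [0.3,[0,0,-135],[0,0,0]]

```text
time: 18.67
tcp_pos: [0.5257, -0.2421, 0.2018]
tool_rot: [179.4, 0.4, 99.0]
force: [0.5, 0.1, 0.1]
gripper_width: 0.699
grip_force: 0.0
```

>>> apply_moves:
  increments:
    - [0.3,[40,2,0],[0,0,3]]
    - [0.3,[80,5,0],[0,0,6]]
    - [0.3,[120,7,0],[0,0,9]]
    - [0.3,[160,9,0],[0,0,9]]
    - [0.3,[200,12,0],[0,0,9]]
    - [0.3,[240,14,0],[0,0,9]]
    - [0.3,[280,16,0],[0,0,9]]
    - [0.3,[320,19,0],[0,0,9]]
    - [0.3,[360,21,0],[0,0,9]]
    - [0.3,[390,23,0],[0,0,9]]

```text
time: 19.5
tcp_pos: [0.4831, 0.1515, 0.1933]
tool_rot: [180.0, -0.1, 90.1]
force: [1.0, 0.4, -0.6]
gripper_width: 0.698
grip_force: 0.0
```

>>> apply_moves:
  increments:
    - [0.3,[16,-2,10],[0,0,0]]
    - [0.3,[16,-2,35],[0,0,0]]
    - [0.3,[16,-2,60],[0,0,0]]
    - [0.3,[16,-2,60],[0,0,0]]
    - [0.3,[16,-2,60],[0,0,0]]
    - [0.3,[16,-2,60],[0,0,0]]

```text
time: 20.0
tcp_pos: [0.4825, 0.1646, 0.1341]
tool_rot: [179.9, -0.0, 90.0]
force: [0.8, -0.5, 0.9]
gripper_width: 0.701
grip_force: 0.0
```

>>> apply_moves:
  increments:
    - [0.3,[0,0,20],[0,0,0]]
    - [0.3,[0,0,45],[0,0,0]]
    - [0.3,[0,0,63],[0,0,0]]
    - [0.3,[0,0,63],[0,0,0]]
    - [0.3,[0,0,63],[0,0,0]]
    - [0.3,[0,0,63],[0,0,0]]

```text
time: 20.5
tcp_pos: [0.4835, 0.1648, 0.072]
tool_rot: [179.8, -0.0, 90.0]
force: [0.0, 0.6, -0.2]
gripper_width: 0.7
grip_force: 0.0
```

>>> apply_moves:
  increments:
    - [0.5,[0,0,0],[0,0,0]]
    - [0.6,[0,0,0],[0,0,0]]
    - [1,[0,0,0],[0,0,0]]
    - [1,[0,0,0],[0,0,0]]
    - [1,[0,0,0],[0,0,0]]
    - [1,[0,0,0],[0,0,0]]
    - [1,[0,0,0],[0,0,0]]

```text
time: 21.08
tcp_pos: [0.4832, 0.1649, 0.0714]
tool_rot: [179.8, -0.0, 90.0]
force: [-1.0, -0.2, 6.4]
gripper_width: 0.341
grip_force: 39.2
```

>>> apply_moves:
  increments:
    - [1,[0,0,-8],[0,0,0]]
    - [1,[0,0,-25],[0,0,0]]
    - [1,[0,0,-50],[0,0,0]]
    - [1,[0,0,-80],[0,0,0]]
    - [1,[0,0,-110],[0,0,0]]
    - [1,[0,0,-125],[0,0,0]]
    - [1,[-15,1,-125],[0,0,0]]
    - [1,[-40,4,-125],[0,0,0]]
    - [1,[-75,8,-125],[0,0,0]]
    - [1,[-110,12,-125],[0,0,0]]

```text
time: 21.92
tcp_pos: [0.4938, 0.0541, 0.1956]
tool_rot: [179.9, -0.0, 90.1]
force: [1.8, -0.6, -0.2]
gripper_width: 0.339
grip_force: 39.7
```

>>> apply_moves:
  increments:
    - [1,[-35,4,0],[0,0,0]]
    - [1,[-70,8,0],[0,0,0]]
    - [1,[-105,12,0],[0,0,0]]
    - [1,[-140,16,0],[0,0,0]]
    - [1,[-175,20,0],[0,0,0]]
    - [1,[-205,23,0],[0,0,0]]
    - [1,[-220,25,20],[0,0,0]]
    - [1,[-220,25,50],[0,0,0]]
    - [1,[-220,25,75],[0,0,0]]
    - [1,[-220,25,80],[0,0,0]]

```text
time: 22.75
tcp_pos: [0.5159, -0.1646, 0.1102]
tool_rot: [-179.6, -0.2, 89.9]
force: [-0.7, 0.2, -3.1]
gripper_width: 0.342
grip_force: 39.7
```

>>> apply_moves:
  increments:
    - [1,[0,0,0],[0,0,0]]
    - [1,[0,0,0],[0,0,0]]
    - [1,[0,0,0],[0,0,0]]

```text
time: 23.0
tcp_pos: [0.5203, -0.1656, 0.117]
tool_rot: [179.8, 0.1, 90.0]
force: [0.6, 0.4, 0.1]
gripper_width: 0.339
grip_force: 39.8
```

>>> apply_moves:
  increments:
    - [1,[0,0,15],[0,0,0]]
    - [1,[0,0,32],[0,0,0]]
    - [1,[0,0,45],[0,0,0]]
    - [1,[0,0,51],[0,0,0]]
    - [1,[0,0,54],[0,0,0]]
    - [1,[0,0,56],[0,0,0]]
    - [1,[0,0,57],[0,0,0]]
    - [1,[0,0,57],[0,0,0]]
    - [1,[0,0,57],[0,0,0]]
    - [1,[0,0,57],[0,0,0]]

```text
time: 23.83
tcp_pos: [0.5195, -0.1655, 0.0594]
tool_rot: [180.0, 0.0, 90.0]
force: [-4.9, 2.1, 7.1]
gripper_width: 0.344
grip_force: 40.5
```

Contact at the expected height. Releasing.

>>> apply_moves:
  increments:
    - [0.6,[0,0,0],[0,0,0]]
    - [0.5,[0,0,0],[0,0,0]]
    - [0.3,[0,0,0],[0,0,0]]
    - [0.3,[0,0,0],[0,0,0]]
    - [0.3,[0,0,-10],[0,0,0]]
    - [0.3,[0,0,-35],[0,0,0]]
    - [0.3,[0,0,-70],[0,0,0]]
    - [0.3,[0,0,-105],[0,0,0]]
    - [0.3,[0,0,-135],[0,0,0]]
    - [0.3,[0,0,-135],[0,0,0]]

```text
time: 24.67
tcp_pos: [0.5226, -0.1669, 0.2016]
tool_rot: [179.4, 0.3, 90.0]
force: [1.3, -0.1, 1.8]
gripper_width: 0.702
grip_force: 0.0
```

>>> apply_moves:
  increments:
    - [0.3,[35,-4,0],[0,0,0]]
    - [0.3,[70,-8,0],[0,0,0]]
    - [0.3,[105,-12,0],[0,0,0]]
    - [0.3,[140,-17,0],[0,0,0]]
    - [0.3,[175,-22,0],[0,0,0]]
    - [0.3,[210,-27,0],[0,0,0]]
    - [0.3,[240,-32,0],[0,0,0]]
    - [0.3,[249,-32,10],[0,0,0]]
    - [0.3,[249,-32,35],[0,0,0]]
    - [0.3,[249,-32,60],[0,0,0]]

```text
time: 25.5
tcp_pos: [0.4881, 0.0845, 0.1335]
tool_rot: [179.8, -0.0, 90.1]
force: [0.5, -1.0, -0.5]
gripper_width: 0.7
grip_force: 0.0
```

>>> apply_moves:
  increments:
    - [0.3,[0,0,0],[0,0,0]]
    - [0.3,[0,0,0],[0,0,0]]
    - [0.3,[0,0,0],[0,0,0]]

```text
time: 25.75
tcp_pos: [0.4875, 0.0832, 0.1338]
tool_rot: [180.0, 0.0, 90.0]
force: [1.1, -1.0, 0.6]
gripper_width: 0.701
grip_force: 0.0
```

>>> apply_moves:
  increments:
    - [0.3,[0,0,20],[0,0,0]]
    - [0.3,[0,0,45],[0,0,0]]
    - [0.3,[0,0,63],[0,0,0]]
    - [0.3,[0,0,63],[0,0,0]]
    - [0.3,[0,0,63],[0,0,0]]
    - [0.3,[0,0,63],[0,0,0]]

```text
time: 26.25
tcp_pos: [0.4885, 0.0835, 0.0719]
tool_rot: [179.8, -0.0, 90.0]
force: [0.6, -0.8, -0.1]
gripper_width: 0.704
grip_force: 0.0
```

>>> apply_moves:
  increments:
    - [0.5,[0,0,0],[0,0,0]]
    - [0.6,[0,0,0],[0,0,0]]
    - [1,[0,0,0],[0,0,0]]
    - [1,[0,0,0],[0,0,0]]
    - [1,[0,0,0],[0,0,0]]
    - [1,[0,0,0],[0,0,0]]
    - [1,[0,0,0],[0,0,0]]

```text
time: 26.83
tcp_pos: [0.4878, 0.0837, 0.071]
tool_rot: [179.9, -0.0, 90.0]
force: [-0.9, -0.4, 5.9]
gripper_width: 0.267
grip_force: 39.0
```

>>> apply_moves:
  increments:
    - [1,[0,0,-8],[0,0,0]]
    - [1,[0,0,-25],[0,0,0]]
    - [1,[0,0,-50],[0,0,0]]
    - [1,[0,0,-80],[0,0,0]]
    - [1,[0,0,-100],[0,0,0]]
    - [1,[-5,1,-110],[0,0,-3]]
    - [1,[-20,4,-110],[0,0,-6]]
    - [1,[-45,8,-110],[0,0,-10]]
    - [1,[-75,12,-110],[0,0,-14]]
    - [1,[-105,17,-110],[0,0,-18]]

```text
time: 27.67
tcp_pos: [0.5038, -0.0221, 0.1803]
tool_rot: [180.0, 0.0, 108.3]
force: [-0.8, -0.2, -1.0]
gripper_width: 0.269
grip_force: 39.3
```

>>> apply_moves:
  increments:
    - [1,[-30,-4,0],[0,0,0]]
    - [1,[-58,-8,5],[0,0,0]]
    - [1,[-69,-10,20],[0,0,0]]
    - [1,[-69,-10,45],[0,0,0]]
    - [1,[-69,-10,63],[0,0,0]]
    - [1,[-69,-10,63],[0,0,0]]
    - [1,[-69,-10,63],[0,0,0]]
    - [1,[-69,-10,63],[0,0,0]]

```text
time: 28.33
tcp_pos: [0.5163, -0.0901, 0.118]
tool_rot: [179.9, 0.0, 108.0]
force: [-0.1, 0.4, -0.4]
gripper_width: 0.272
grip_force: 39.4
```

Place height is 0.059.

>>> apply_moves:
  increments:
    - [1,[0,0,15],[0,0,0]]
    - [1,[0,0,32],[0,0,0]]
    - [1,[0,0,45],[0,0,0]]
    - [1,[0,0,51],[0,0,0]]
    - [1,[0,0,54],[0,0,0]]
    - [1,[0,0,57],[0,0,0]]
    - [1,[0,0,58.5],[0,0,0]]
    - [1,[0,0,58.5],[0,0,0]]
    - [1,[0,0,58.5],[0,0,0]]
    - [1,[0,0,58.5],[0,0,0]]

```text
time: 29.17
tcp_pos: [0.5164, -0.0903, 0.059]
tool_rot: [179.9, 0.0, 108.0]
force: [-0.1, -0.1, 2.5]
gripper_width: 0.267
grip_force: 39.6
```

>>> apply_moves:
  increments:
    - [0.6,[0,0,0.5],[0,0,0]]
    - [0.5,[0,0,0.5],[0,0,0]]
    - [0.3,[0,0,0],[0,0,0]]
    - [0.3,[0,0,0],[0,0,0]]
    - [0.3,[0,0,-10],[0,0,0]]
    - [0.3,[0,0,-35],[0,0,0]]
    - [0.3,[0,0,-70],[0,0,0]]
    - [0.3,[0,0,-105],[0,0,0]]
    - [0.3,[0,0,-135],[0,0,0]]
    - [0.3,[0,0,-135],[0,0,0]]

```text
time: 30.0
tcp_pos: [0.5195, -0.0911, 0.2019]
tool_rot: [179.4, 0.4, 108.0]
force: [0.8, 0.2, 1.0]
gripper_width: 0.697
grip_force: 0.0
```

>>> apply_moves:
  increments:
    - [0.3,[35,0,0],[0,0,0]]
    - [0.3,[70,0,0],[0,0,0]]
    - [0.3,[105,0,0],[0,0,0]]
    - [0.3,[140,0,0],[0,0,0]]
    - [0.3,[175,0,0],[0,0,0]]
    - [0.3,[210,0,0],[0,0,0]]
    - [0.3,[245,0,0],[0,0,0]]
    - [0.3,[280,0,0],[0,0,0]]
    - [0.3,[315,0,0],[0,0,0]]
    - [0.3,[315,0,0],[0,0,0]]

```text
time: 30.83
tcp_pos: [0.4163, 0.2144, 0.1938]
tool_rot: [180.0, -0.1, 108.3]
force: [-0.4, 0.2, 0.2]
gripper_width: 0.698
grip_force: 0.0
```

```bash
cat > c.py <<'E'
from fit import *
P=[eyes.grab_frame(n) for n in("scene","top")]
G={"stamp_dater":[.5266,-.3149,.006,.044],"stamp_oblong":[.5233,-.24,.006,.044],"stamp_round":[.5201,-.165,.006,0],"stamp_square":[.5168,-.0901,.006,.044]}
D=[cv2.resize(p["image"],None,fx=6,fy=6,interpolation=cv2.INTER_CUBIC) for p in P]
for n,g in G.items():
    V=[(p,near(p,n,np.array(g[:3])+[0,0,.03])) for p in P]; V=[v for v in V if v[1] is not None]
    if V:
        q,e=fit(V,n,g); print(n,len(V),np.round((q-g)*1e3),round(e,3))
u=proj(P[0],[.522,-.2,.03])[0].astype(int)*6; v=proj(P[1],[.522,-.2,.03])[0].astype(int)*6
cv2.imwrite("pics/end.png",np.vstack([D[0][u[1]-300:u[1]+200,u[0]-400:u[0]+400],D[1][v[1]-200:v[1]+200,v[0]-400:v[0]+400]])[:,:])
a=cv2.imread("pics/end.png"); cv2.imwrite("pics/end.png",cv2.resize(a,(533,600)))
cv2.imwrite("pics/endscene.png",P[0]["image"])
E
python3 c.py
```

```text
stamp_dater 2 [ 1.  1.  2. 31.] 0.096
stamp_oblong 2 [ 1. -1.  3. 11.] 0.094
stamp_round 2 [ -0.  -1.   1. 116.] 0.089
stamp_square 1 [-0. -0.  1. 26.] 0.099
```

View pics/end.png

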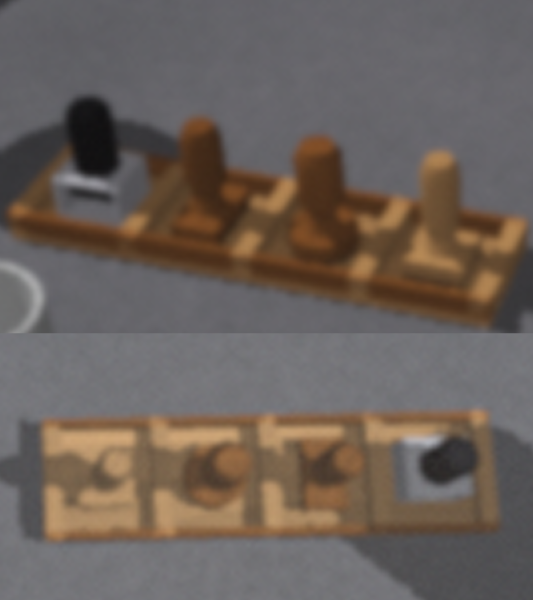

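View pics/endscene.png

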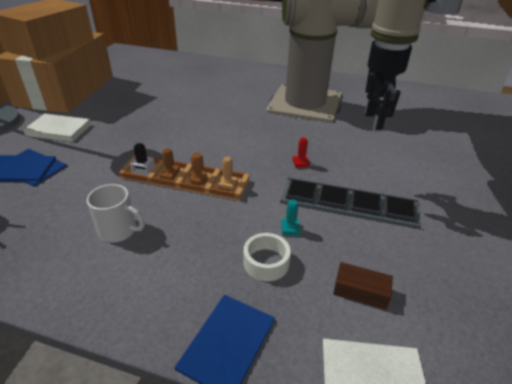

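All four stamps stand upright, each within about 1 mm of its bay's centre. From the robot's right they run dater, oblong, round, square. The mug (110,213), tape (267,257) and block (364,285) have not moved.

```bash
python3 -c "
from bench import order
print(order.job_done())"
```

```text
the job is handed in; nothing more can be done
None
```

The job is handed in: all four stamps stand upright in the middle of the rack bays in reverse order, the mug, tape roll and block are where they were, and the arm took about 31 s of the 106 s allowed.

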